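# Unlock and open the guard cabinet's thumb-latched gate

### The arm

A 6-joint arm with a two-finger parallel gripper is mounted at the origin on a cart in front of the work surface, level with it; the furniture and walls round the work are solid. World frame = base frame: x ahead of the robot, y to its left, z up, the work surface at z = 0. Lengths are in m, angles in rad, forces in N, time in s.
With the tool pointing down it reaches from about 0.275 to 0.725 m from the base axis. Payload 5.6 kg.
Tool frame: the origin (TCP) lies at the very end of the fingers, on their centre line; the grasp point (between the pads) lies 19 mm behind it; y points along the fingers, z is the direction in which the jaws open and shut, and the axes are right-handed (so a half turn about y gives the same grasp; the last joint's range is limited). The gripper opens to 85 mm and grips with 20 to 120 N. Pads are 22 mm wide; open, the fingers measure 114 mm over their backs; the gripper's body (76 mm by 85 mm) begins 54 mm behind the grasp point. The pads swing forward as they close: fully open they stand 13 mm farther back than shut.
Start: joints at [1.619, 0.255, 0.108, 0, -1.424, -0.285], TCP at [0.129, 0.535, 0.231] pointing down, gripper open.
Joint ranges: [-2.95, 2.95], [-1.21, 1.97], [-1.09, 1.5], [-2.87, 1.71], [-2.94, -0.07], [-3.05, 3.05]. Speed limits (rad/s): [2.57, 2.57, 3.14, 3.14, 3.14, 3.14].

### API

Orientations are given as a unit quaternion [w, x, y, z].
In Python, from station import status, eyes, sign_off gives the robot as it stands.
- The arm moves only by the shell command python3 -m pendant 'ROWS' [FORCE]. ROWS is JSON, one flat list of numbers, 5 for each row, row after row: the shift along the tool's x, y, z each as a share of 30 mm, from -1 to 1, then the turn about the tool's y as a share of 4 degrees, from -1 to 1, then the gripper command: -1 is shut, 1 is fully open, values between are in proportion. In form: [dx, dy, dz, roll, gripper, dx, dy, dz, roll, gripper, ...]. A call has 1 to 12 rows; each row shifts and turns the pose as measured when the row begins, along the tool's axes as they then stand; what a row does not reach is not made up. A row lasts 1/8 s, in which the tool goes at most 62.5 mm and 10.7 degrees, less where a joint would pass 70% of its speed; a pose out of reach is approached as far as the arm can. A call with a number of a shift or a turn outside -1 to 1 is refused whole. A call with a gripper value outside its range is refused whole. The fingers move at their own pace and stop on an object; FORCE is the grip in N (left out, the last holds). Time passes only in rows, so rows that do not move let the fingers close. It gives the time, the measured TCP pose, the force and the opening at its end, in the units of the state.
- status.get_obs(): the state, without advancing time (a new reading comes with each control period).
- eyes.capture(name): name is "side" or "top" or "wrist"; returns (picture, depth): 480x640x3 uint8, red, green, blue; 480x640 float32, m along the optical axis (not along the pixel's ray), 0 where there is no reading.
- eyes.calibration(name): a dict with "mtx" (3x3 intrinsics, pixels), "rvec" (rotation vector, rad) and "tvec" (3), from world to camera coordinates, as OpenCV has them. Camera axes: x right, y down, z forward; pixel columns grow to the right and rows downward; lengths in m; the calibration is good to about 2 mm. A picture is of the moment at which its call begins: read the wrist's pose just before it. calibration takes no time and is no camera call; for the wrist camera it gives the pose at the moment of the call.
- sign_off(): hands the job in, once; it reports no verdict.
The state is a dict: "time": time; "q": joint angles; "dq": joint speeds; "joint_torque": joint torques, N m; "tcp_pos": TCP position; "tcp_rot": TCP orientation; "wrist_force": force on the tool from outside, world axes, zero at the start; "ft_torque": the same for the moment, N m; "opening": finger opening in m.
Only numpy, scipy, OpenCV 4.12 (cv2) and the standard library are available. Lean on these libraries where they do the work, as an engineer would, in place of code of your own. Each camera call takes 0.05 s, during which the arm holds its last target.

### The job

Open the small guard cabinet so that the bottle in it can be fetched. Press on the flush blue cover at the left of its roof and slide it fully back, away from the gate, to free the end of the steel latch bar; then lift the bar by its red knob out of the catch, swing the gate wide open, square to the cabinet or further, and let the bar drop back level. Leave the bottle, the beaker, the tape and the petri dish where they are.

Things in the scene. Friction and masses are not known exactly. Their poses are not given: they have to be found in the camera images.
- guard: guard cabinet fixed to the worktop: white frame, clear sides, 160 deep (x) x 246 wide (y) x 160 high mm. Origin: centre of its underside, on the worktop; x axis points from the gate (front) to the back wall, y to the left, z up; yaw varies. The gate is in its front (-x), hinged at the right (-y); a catch at the front left holds the bar's end; the blue cover is in the roof above the catch
- catch_lip (a point): middle of the top edge of the catch's front lip, level with the roof, 160 mm above the worktop; axes as the guard's. The lip (12 mm thick in x, 60 mm along y) is the front wall of a channel, open at the top and towards the gate, in which the bar's end lies, its underside 23 mm below the lip's top
- cover_pad (a point): centre of the top of the black ribbed rubber pad (70 mm along x, 40 along y, 1.5 mm proud, 161.5 mm above the worktop) on the blue cover (110 x 48 mm, otherwise flush, no handle), axes as the guard's. The cover keeps the bar from rising; it slides along the guard's +x, dragged by friction: it resists with about 2 N plus 4 N per m/s, so press with 6 to 15 N and drag slowly
- cover (a joint): travel of the cover, m: 0 = shut over the catch, 0.055 = fully back; stays where it is left
- knob (a point): centre of the latch bar's red knob: a level cylinder 24 mm across, 32 mm long, standing out from the bar along the gate's normal, 144 mm above the worktop when latched, 42 mm in front of the gate's face; free beside and above. Its x axis runs along the knob into the gate, y along the bar away from the pivot. It may turn about its x axis between fingers
- latch_bar (a joint): angle of the latch bar (steel, 215 x 12 x 14 mm, about 0.2 kg, across the gate's front near its top), rad: 0 = level, positive = free end lifted, 0.5 the stop. Its pivot is on the gate, 95 mm from the knob towards the hinge; let go, it falls level. It clears the lip from 0.16 rad on (knob about 15 mm up) and must be held up while the gate starts to move
- gate_hinge (a point): point on the gate's upright hinge axis at the height of the gate's top edge, 150 mm above the worktop; axes as the guard's
- gate (a joint): angle of the gate, rad: 0 = shut, positive = open towards the robot (counterclockwise from above), 1.7 the stop; stays where left (0.04 N m friction). 174 mm wide from the hinge, 10 mm thick, 14 to 150 mm above the worktop: frame with a 30 mm top rail and steel rods below; once ajar, fingertips from above can push its inner side. While latched it has about 0.06 rad of play
- gate_top_corner (a point): free upper corner of the gate, 174 mm from the hinge axis, mid-thickness, 150 mm above the worktop; x axis along the gate's normal to its inner side, y from the hinge to the free edge
- bottle_d: reagent bottle with blue cap, 60 mm in diameter, 105 mm high, standing loose in the cabinet; origin at the centre of its foot; bystander
- beaker: clear beaker, 67 mm in diameter, 83 mm high, on the worktop to the left of the gate; origin at the centre of its foot; bystander
- tape_yellow: yellow tape roll, 61 mm in diameter, 19 mm high, lying on the worktop nearer the robot; origin at the centre of its underside; bystander
- petri_dish: petri dish, 92 mm in diameter, 15 mm high, on the worktop; origin at the centre of its underside; bystander

How it is judged:
On the way, in this order (a step that is already met when the one before it is completed fails the run):
1. the cover is slid back (at least 40 mm) while the gate is still shut and the bar still down (value of joint cover above 0.04 m and value of joint gate below 0.1 rad and value of joint latch_bar below 0.06 rad), for 0.1 s.
2. the bar is lifted out of the catch and the gate has begun to open with it (value of joint latch_bar above 0.1 rad and value of joint gate above 0.12 rad), for 0.05 s.
At the end, for the whole second after the job is handed in: the gate stands still, open at least 1.40 rad (80 degrees); the latch bar has dropped back level (under 0.04 rad); the cover is still at least 40 mm back (value of joint gate above 1.4 rad and value of joint latch_bar below 0.04 rad and value of joint cover above 0.04 m and velocity of joint gate between -0.05 and 0.05 rad/s); the robot touches nothing.
It fails at once if the bottle in the cabinet is shifted more than 20 mm or tipped (distance of bottle_d from where it was at the start of the episode above 0.02 m or angle between bottle_d's own z axis and vertical above 0.3 rad).
It fails at once if the beaker, the tape or the petri dish is shifted more than 20 mm, or the beaker tipped (distance of any of beaker, tape_yellow, petri_dish from where it was at the start of the episode above 0.02 m or angle between beaker's own z axis and vertical above 0.3 rad).
It also fails if it takes over 64 s, if anything falls off the work surface, if the arm or the gripper's body presses on something with over 40 N, if the wrist force passes 120 N, or if a joint passes its speed limit or range.

## Working session

There is one attempt and no reset: what is moved stays moved. The work goes in short steps, Python scripts to look and compute and a shell command to move; the robot and the scene stay as the last step left them, time stands still between calls to the robot, and variables do not carry over. Pictures are saved under pics/ and viewed, and the job is handed in when it is done.

```bash
ls; mkdir -p pics; python3 - <<'E'
from station import status, eyes
import cv2
print(status.get_obs())
for n in("side","top","wrist"):
    c=eyes.calibration(n);print(n,c)
    p,d=eyes.capture(n);cv2.imwrite(f"pics/{n}0.png",p[:,:,::-1])
    import numpy as np;np.save(f"pics/{n}0d.npy",d)
E
```

```text
pics
{'time': 0.0, 'q': array([ 1.61859594e+00,  2.55758393e-01,  1.06985426e-01, -4.73766475e-04,
       -1.42388168e+00, -2.84590253e-01]), 'dq': array([-0.00086886, -0.001298  ,  0.00039084, -0.00068661,  0.00178902,
       -0.00147946]), 'joint_torque': array([-1.36125393e-03, -3.86636460e+01,  2.37943608e+01,  5.36542878e+00,
       -6.17067635e-03,  1.82239717e-05]), 'tcp_pos': array([0.12885348, 0.53418212, 0.23038236]), 'tcp_rot': array([ 0.08360185, -0.08349245, -0.70147804,  0.70282878]), 'wrist_force': array([-0.4765724 , -0.25283504, -0.47521317]), 'ft_torque': array([ 0.03046135,  0.0069471 , -0.01871007]), 'opening': 0.08535002603579574}
side {'mtx': array([[496.73280869,   0.        , 320.36859109],
       [  0.        , 496.73280869, 237.88666719],
       [  0.        ,   0.        ,   1.        ]]), 'rvec': array([ 2.15729678, -1.16886438,  0.46866897]), 'tvec': array([-0.30362727,  0.44209874,  0.93513198])}
top {'mtx': array([[473.3662264 ,   0.        , 317.72790563],
       [  0.        , 473.3662264 , 241.66281639],
       [  0.        ,   0.        ,   1.        ]]), 'rvec': array([ 2.18946851, -2.18113315,  0.10167756]), 'tvec': array([-0.01964745,  0.55764867,  1.07498759])}
wrist {'mtx': array([[362.76772324,   0.        , 320.08919043],
       [  0.        , 362.76772324, 241.36302957],
       [  0.        ,   0.        ,   1.        ]]), 'rvec': array([-1.82099091,  2.31629698,  0.328605  ]), 'tvec': array([ 0.54950419, -0.03645608,  0.37788259])}
```

View pics/top0.png

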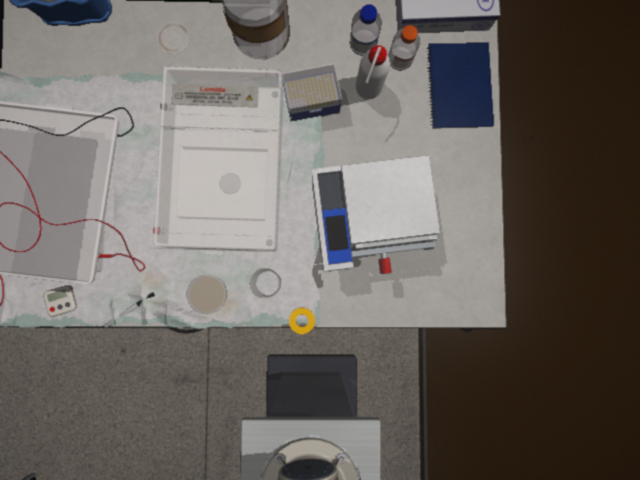

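View pics/side0.png

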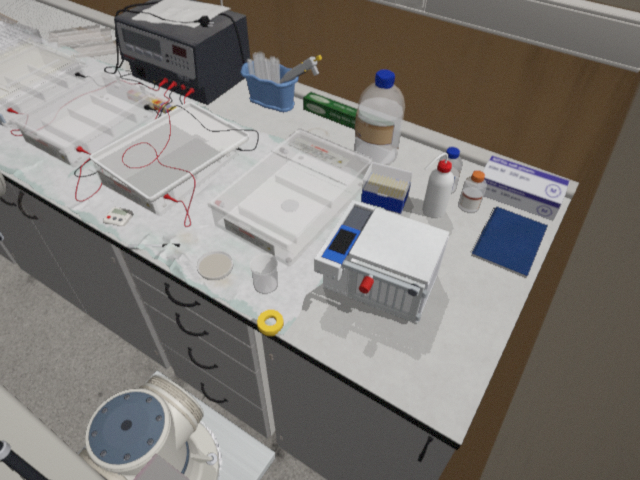

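View pics/wrist0.png

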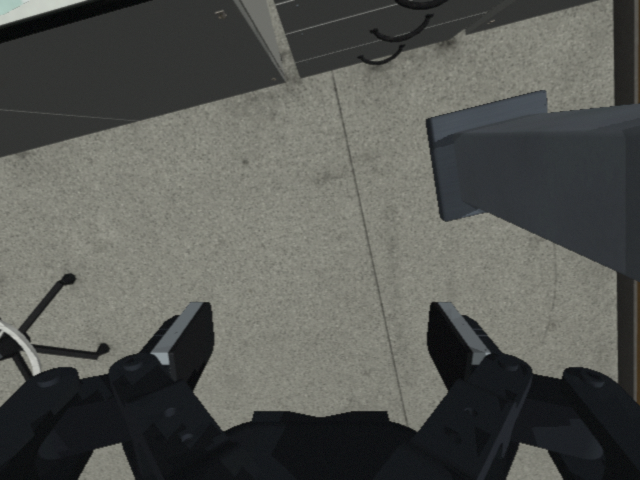

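The top view shows the blue cover with its pad near (337,233), the red knob at (385,265), the tape at (302,320), the beaker at (267,283) and the petri dish at (207,295). The side view shows the knob at (366,285). Next I'll measure these.

```bash
cat > h.py <<'E'
import numpy as np, cv2
from station import status, eyes
def RT(c): 
    R=cv2.Rodrigues(c['rvec'])[0]; return R,np.array(c['tvec'])
def ray(c,u,v,z):
    R,t=RT(c); d=R.T@np.linalg.inv(c['mtx'])@np.array([u,v,1.]); o=-R.T@t
    return o+d*(z-o[2])/d[2]
def dep(c,u,v,d):
    R,t=RT(c); return R.T@(np.linalg.inv(c['mtx'])@np.array([u,v,1.])*d-t)
def proj(c,P): return cv2.projectPoints(np.array(P,float).reshape(-1,3),c['rvec'],c['tvec'],c['mtx'],None)[0].reshape(-1,2)
def tri(c1,p1,c2,p2):
    A=[np.hstack([RT(c)[0],RT(c)[1].reshape(3,1)]) for c in(c1,c2)]
    X=cv2.triangulatePoints(c1['mtx']@A[0],c2['mtx']@A[1],np.array(p1,float).reshape(2,1),np.array(p2,float).reshape(2,1)).ravel()
    return X[:3]/X[3]
def big(m):
    n,l,s,ce=cv2.connectedComponentsWithStats(m.astype(np.uint8)); i=1+np.argmax(s[1:,4]); return l==i,ce[i],s[i]
E
python3 - <<'E'
from h import *
T=eyes.calibration('top');S=eyes.calibration('side')
print('tcp px',proj(T,[[.129,.535,.231],[0,0,0],[.5,0,0]]).round())
im={n:cv2.imread(f'pics/{n}0.png') for n in('top','side')}
K={}
for n,box in(('top',(300,150,460,300)),('side',(310,190,460,320))):
    h=cv2.cvtColor(im[n],cv2.COLOR_BGR2HSV);m0=np.zeros(h.shape[:2],bool);m0[box[1]:box[3],box[0]:box[2]]=1
    H,Sa,V=h[...,0],h[...,1],h[...,2]
    red=m0&((H<8)|(H>172))&(Sa>150)&(V>70)
    m,c,s=big(red);print(n,'knob',c,s);K[n]=c
    print(cv2.boxPoints(cv2.minAreaRect(np.argwhere(m)[:,::-1].astype(np.float32))).round(1).tolist())
    bl=m0&(H>105)&(H<125)&(Sa>150)&(V>60)
    m,c,s=big(bl); q=cv2.convexHull(np.argwhere(m)[:,::-1].astype(np.float32)); r=cv2.minAreaRect(q);b=cv2.boxPoints(r);print('blue',r,b.tolist())
    C=T if n=='top' else S
    P=np.array([ray(C,*x,.16) for x in b]);print(P.round(4).tolist(),P.mean(0), np.linalg.norm(np.roll(P,-1,0)-P,axis=1))
    if n=='top':
        for nm,(a,b_,z) in dict(ye=(20,32,0.019)).items():
            y=(H>a)&(H<b_)&(Sa>150)&(V>100); m,c,s=big(y); print('tape',ray(T,*c,z))
print('knob',tri(T,K['top'],S,K['side']))
d=np.load('pics/top0d.npy');print('roof',dep(T,400,200,d[200,400]),dep(T,337,233,d[233,337]),'beaker',ray(T,267,283,.083),ray(T,207,295,.015))
i=im['top'][140:300,290:460];cv2.imwrite('pics/topz.png',cv2.resize(i,None,fx=4.4,fy=3.7,interpolation=2)[:600,:748])
i=im['side'][190:330,300:460];cv2.imwrite('pics/sidez.png',cv2.resize(i,None,fx=4.2,fy=4.2,interpolation=2))
E
```

```text
tcp px [[ 10. 469.]
 [309. 487.]
 [310. 267.]]
top knob [385.47457627 265.47457627] [381 258  10  15 118]
[[380.70001220703125, 258.6000061035156], [388.8999938964844, 257.79998779296875], [390.29998779296875, 271.8999938964844], [382.1000061035156, 272.70001220703125]]
blue ((336.984619140625, 235.376953125), (53.08686447143555, 22.450286865234375), 82.87498474121094) [[322.5538635253906, 210.43080139160156], [344.8307800292969, 207.6461944580078], [351.4153747558594, 260.3231201171875], [329.1384582519531, 263.10772705078125]]
[[0.6105, -0.0256, 0.16], [0.6164, -0.0711, 0.16], [0.5089, -0.0843, 0.16], [0.5031, -0.0392, 0.16]] [ 0.5597397  -0.05501845  0.16      ] [0.04586793 0.10832291 0.04545937 0.10820888]
tape [0.37595161 0.01887935 0.019     ]
side knob [365.78431373 284.35294118] [359 276  14  17 153]
[[357.79998779296875, 289.3999938964844], [365.0, 275.0], [373.79998779296875, 279.3999938964844], [366.6000061035156, 293.79998779296875]]
blue ((383.1100158691406, 201.72998046875), (43.9820442199707, 15.839193344116211), 8.130102157592773) [[360.22003173828125, 206.45997619628906], [362.46002197265625, 190.7799835205078], [406.0, 196.99998474121094], [403.760009765625, 212.6799774169922]]
[[0.6866, -0.0305, 0.16], [0.7387, -0.0071, 0.16], [0.7782, -0.1079, 0.16], [0.7255, -0.1279, 0.16]] [ 0.73227364 -0.0683652   0.16      ] [0.05706294 0.10828142 0.05638904 0.10494611]
knob [ 0.49840926 -0.15409205  0.1471605 ]
roof [ 0.63271616 -0.18400253  0.16060744] [ 0.56402773 -0.05489941  0.1632206 ] beaker [0.46219103 0.09312543 0.083     ] [0.43373905 0.23757892 0.015     ]
```

```bash
sleep 1
```

```text
(no output)
```

View pics/topz.png

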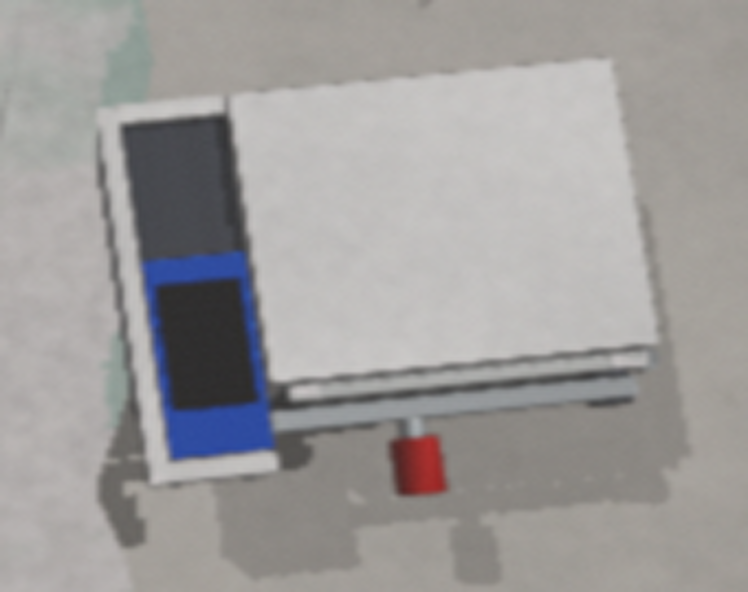

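View pics/sidez.png

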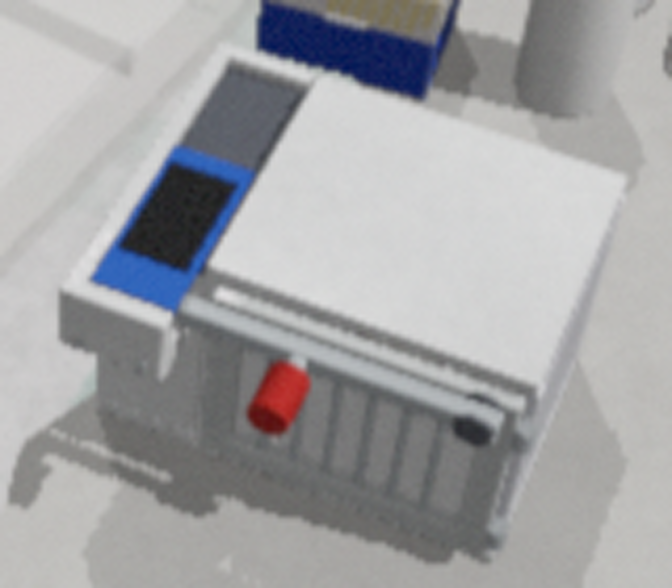

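```bash
python3 - <<'E'
from h import *
from scipy.spatial.transform import Rotation as R
o=status.get_obs();q=o['tcp_rot'];M=R.from_quat([*q[1:],q[0]]).as_matrix();print('tool axes cols\n',M.round(3))
T=eyes.calibration('top');im=cv2.imread('pics/top0.png');g=cv2.cvtColor(im,cv2.COLOR_BGR2HSV)
m=np.zeros(g.shape[:2],bool);m[213:252,322:352]=1
m&=(g[...,2]<60);mm,c,s=big(m);r=cv2.minAreaRect(np.argwhere(mm)[:,::-1].astype(np.float32));b=cv2.boxPoints(r)
P=np.array([ray(T,*x,.1615) for x in b]);print('pad',P.mean(0),np.linalg.norm(np.roll(P,-1,0)-P,axis=1),P.round(4).tolist())
print('knob top ray',ray(T,385.5,265.5,.153),'ends',ray(T,384.8,258.2,.150),ray(T,386.2,272.3,.150))
# roof corners from zoom
for n,(u,v) in dict(bl=(98,105),br=(612,60),fr=(657,347),fl=(152,482)).items(): print(n,ray(T,290+u/4.4,140+v/3.7,.16).round(4))
# bar ends z ~.15
for n,(u,v) in dict(barR=(635,392),gateTopR=(648,358),gateTopL=(290,392)).items(): print(n,ray(T,290+u/4.4,140+v/3.7,.15).round(4))
E
```

```text
tool axes cols
 [[-0.972 -0.    -0.235]
 [ 0.235 -0.001 -0.972]
 [-0.    -1.     0.001]]
pad [ 0.56514818 -0.05373592  0.1615    ] [0.03613499 0.06626055 0.03593752 0.06620539] [[0.5957, -0.0317, 0.1615], [0.6004, -0.0676, 0.1615], [0.5346, -0.0757, 0.1615], [0.53, -0.04, 0.1615]]
knob top ray [ 0.49893311 -0.1543468   0.153     ] ends [ 0.51395633 -0.15350034  0.15      ] [ 0.48515619 -0.15612799  0.15      ]
bl [ 0.6975 -0.0042  0.16  ]
br [ 0.7245 -0.2453  0.16  ]
fr [ 0.5637 -0.2636  0.16  ]
fl [ 0.4886 -0.0299  0.16  ]
barR [ 0.5395 -0.2556  0.15  ]
gateTopR [ 0.5585 -0.262   0.15  ]
gateTopL [ 0.5389 -0.0944  0.15  ]
```

```bash
python3 -m pendant '[0,0,0,1,-1,0,0,0,1,-1,0,0,0,1,-1,0,0,0,1,-1,0,0,0,1,-1,0,0,0,1,-1,0,0,0,1,-1,0,0,0,1,-1,0,0,0,1,-1,0,0,0,1,-1,0,0,0,1,-1,0,0,0,1,-1]' 40;  python3 -m pendant '[0,0,0,1,-1,0,0,0,1,-1,0,0,0,1,-1,0,0,0,1,-1,0,0,0,1,-1,0,0,0,1,-1,0,0,0,1,-1,0,0,0,1,-1,0,0,0,1,-1,0,0,0,1,-1,0,0,0,1,-1,0,0,0,1,-1]'
cat >> h.py <<'E'
from scipy.spatial.transform import Rotation as Ro
def tool():
    o=status.get_obs();q=o['tcp_rot'];return o,Ro.from_quat([*q[1:],q[0]]).as_matrix()
def go(x,y,z,yaw=.1150):
    o,M=tool(); d=M.T@(np.array([x,y,z])-o['tcp_pos'])
    zy=np.arctan2(M[1,2],M[0,2])-np.pi/2
    print('t',round(o['time'],2),'tcp',o['tcp_pos'].round(4),'rows xyz',(d/.03).round(2),'yaw',zy.round(3),'rollunits',round(-np.degrees((yaw-zy+np.pi)%(2*np.pi)-np.pi)/4,2),'down',M[:,1].round(3),'F',o['wrist_force'].round(2),'q',o['q'].round(2),'op',round(o['opening'],4))
E
python3 -c "
from h import *
go(.56,-.055,.25)"
```

```text
time: 1.65
tcp_pos: [0.128, 0.5317, 0.2257]
tcp_rot: [0.369, -0.372, -0.598, 0.606]
wrist_force: [-0.6, 0.1, 0.6]
opening: -0.0001
time: 3.15
tcp_pos: [0.1272, 0.529, 0.2209]
tcp_rot: [-0.584, 0.595, 0.385, -0.397]
wrist_force: [-0.3, 0.5, 0.4]
opening: -0.0
t 3.15 tcp [0.1272 0.529  0.2209] rows xyz [-12.36  -0.61 -20.86] yaw 1.172 rollunits 15.14 down [-0.005 -0.022 -1.   ] F [-0.34  0.52  0.38] q [ 1.62  0.26  0.09 -0.01 -1.42 -2.02] op -0.0
```

```bash
python3 -m pendant '[-0.6,-0.06,-1,0,-1,-0.6,-0.06,-1,0,-1,-0.6,-0.06,-1,0,-1,-0.6,-0.06,-1,0,-1,-0.6,-0.06,-1,0,-1,-0.6,-0.06,-1,0,-1,-0.6,-0.06,-1,0,-1,-0.6,-0.06,-1,0,-1,-0.6,-0.06,-1,0,-1,-0.6,-0.06,-1,0,-1]'
python3 -c "
from h import *
go(.56,-.055,.25)"
```

```text
time: 4.4
tcp_pos: [0.3374, 0.2377, 0.2421]
tcp_rot: [-0.582, 0.595, 0.384, -0.4]
wrist_force: [0.7, 1.3, -0.1]
opening: 0.0003
t 4.4 tcp [0.3374 0.2377 0.2421] rows xyz [ -6.15  -0.04 -10.61] yaw 1.175 rollunits 15.19 down [-0.007 -0.028 -1.   ] F [ 0.66  1.28 -0.09] q [ 1.01 -0.01 -0.17  0.01 -1.43 -1.4 ] op 0.0003
```

```bash
python3 -m pendant '[-0.6,-0.02,-1,0,-1,-0.6,-0.02,-1,0,-1,-0.6,-0.02,-1,0,-1,-0.6,-0.02,-1,0,-1,-0.6,-0.02,-1,0,-1,-0.6,-0.02,-1,0,-1,-0.6,-0.02,-1,0,-1,-0.6,-0.02,-1,0,-1,-0.6,-0.02,-1,0,-1,-0.6,-0.02,-0.9,0,-1]'
python3 -m pendant '[0,-0.01,0,1,-1,0,-0.01,0,1,-1,0,-0.01,0,1,-1,0,-0.01,0,1,-1,0,-0.01,0,1,-1,0,-0.01,0,1,-1,0,-0.01,0,1,-1,0,-0.01,0,1,-1]'
python3 -c "
from h import *
go(.562,-.054,.175)"
```

```text
time: 5.65
tcp_pos: [0.5464, -0.0533, 0.2523]
tcp_rot: [-0.582, 0.594, 0.383, -0.401]
wrist_force: [-0.2, -0.1, -0.1]
opening: -0.0001
time: 6.65
tcp_pos: [0.5458, -0.0555, 0.2503]
tcp_rot: [-0.669, 0.683, 0.197, -0.217]
wrist_force: [-0.7, -0.7, -0.5]
opening: 0.0004
t 6.65 tcp [ 0.5458 -0.0555  0.2503] rows xyz [ 0.56  2.49 -0.23] yaw 0.594 rollunits 6.87 down [-0.021 -0.028 -0.999] F [-0.71 -0.72 -0.52] q [ 0.2   0.26  0.15  0.02 -1.49 -1.18] op 0.0004
```

```bash
python3 -m pendant '[0.08,0.34,-0.03,1,-1,0.08,0.34,-0.03,1,-1,0.08,0.34,-0.03,1,-1,0.08,0.34,-0.03,1,-1,0.08,0.34,-0.03,1,-1,0.08,0.34,-0.03,1,-1,0.08,0.34,-0.03,0.8,-1]'
python3 -c "
from h import *
go(.562,-.054,.165)
p,d=eyes.capture('wrist');cv2.imwrite('pics/w1.png',p[:,:,::-1])"
```

```text
time: 7.52
tcp_pos: [0.5613, -0.0569, 0.1746]
tcp_rot: [-0.697, 0.715, 0.027, -0.045]
wrist_force: [-0.5, 0.7, -0.1]
opening: -0.0001
t 7.53 tcp [ 0.5613 -0.0569  0.1746] rows xyz [0.04 0.32 0.1 ] yaw 0.103 rollunits -0.17 down [-0.024 -0.027 -0.999] F [-0.53  0.75 -0.09] q [ 0.19  0.32  0.04  0.02 -1.32 -1.66] op -0.0001
```

View pics/w1.png

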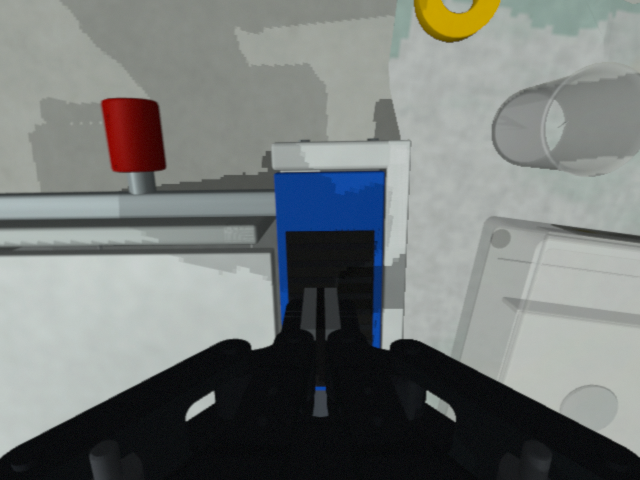

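The wrist view shows the shut fingertips at (320,300), inside the black pad (columns 287–375). The red knob is at (133,135). Now I'll press down carefully.

```bash
python3 -m pendant '[0,0.15,0.1,0,-1,0,0.12,0.03,0,-1,0,0.05,0,0,-1]'; python3 -m pendant '[0,0.05,0,0,-1]';python3 -m pendant '[0,0.05,0,0,-1]';python3 -m pendant '[0,0.05,0,0,-1]'
```

```text
time: 7.95
tcp_pos: [0.5599, -0.0529, 0.1628]
tcp_rot: [-0.697, 0.715, 0.026, -0.047]
wrist_force: [0.1, -1.0, -0.9]
opening: 0.0004
time: 8.07
tcp_pos: [0.56, -0.053, 0.1617]
tcp_rot: [-0.697, 0.715, 0.027, -0.046]
wrist_force: [-2.3, 1.1, 6.9]
opening: -0.0002
time: 8.2
tcp_pos: [0.5605, -0.0529, 0.1617]
tcp_rot: [-0.697, 0.715, 0.028, -0.046]
wrist_force: [-2.5, 2.0, 8.8]
opening: -0.0002
time: 8.32
tcp_pos: [0.5611, -0.0528, 0.1617]
tcp_rot: [-0.697, 0.715, 0.029, -0.045]
wrist_force: [-2.7, 1.2, 6.5]
opening: 0.0001
```

```bash
python3 -m pendant '[0.1,0.06,0,0,-1,0.15,0.06,0,0,-1]'; python3 -m pendant '[0.15,0.06,0,0,-1,0.15,0.06,0,0,-1,0.15,0.06,0,0,-1]'
```

```text
time: 8.57
tcp_pos: [0.5698, -0.0518, 0.1617]
tcp_rot: [-0.697, 0.715, 0.031, -0.043]
wrist_force: [-2.3, 1.8, 7.6]
opening: 0.0001
time: 8.95
tcp_pos: [0.5856, -0.0498, 0.1616]
tcp_rot: [-0.697, 0.715, 0.035, -0.041]
wrist_force: [-1.9, 1.1, 6.6]
opening: 0.0
```

```bash
python3 -m pendant '[0.15,0.08,0,0,-1,0.15,0.08,0,0,-1,0.15,0.08,0,0,-1,0.15,0.08,0,0,-1]'; python3 -m pendant '[0.15,0.08,0,0,-1,0.15,0.08,0,0,-1,0.15,0.08,0,0,-1]'; python3 -c "
from h import *
go(.565,-.054,.165)
p,d=eyes.capture('top');cv2.imwrite('pics/t1.png',cv2.resize(p[140:300,290:460,::-1],None,fx=4,fy=3.7))"
```

```text
time: 9.45
tcp_pos: [0.6081, -0.0469, 0.1616]
tcp_rot: [-0.697, 0.715, 0.042, -0.036]
wrist_force: [-1.2, 1.9, 8.9]
opening: -0.0002
time: 9.82
tcp_pos: [0.6222, -0.0464, 0.1616]
tcp_rot: [-0.696, 0.716, 0.045, -0.035]
wrist_force: [-6.5, 0.5, 11.4]
opening: -0.0
t 9.82 tcp [ 0.6222 -0.0464  0.1616] rows xyz [-1.92 -0.14 -0.04] yaw 0.112 rollunits -0.04 down [ 0.016 -0.027 -1.   ] F [-6.49  0.53 11.37] q [ 0.19  0.42  0.15  0.03 -1.29 -1.66] op -0.0
```

View pics/t1.png

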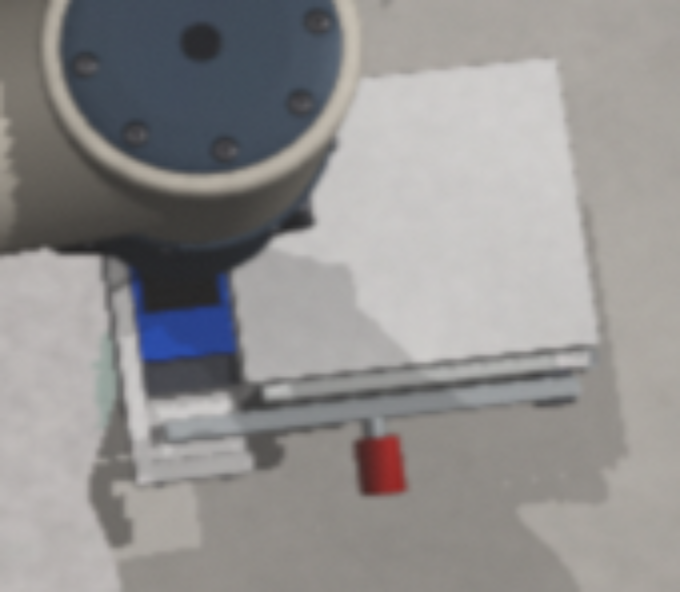

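Cover fully back (27 px ≈ 55 mm, drag force rose at the stop) and the bar's end is bare at (180,430). Lifting off and going to the knob.

```bash
python3 -m pendant '[0,-0.5,0,0,-1,0,-1,0,0,0.2]';  python3 -c "
from h import *
go(.499,-.1545,.2)
p,d=eyes.capture('wrist');cv2.imwrite('pics/w2.png',p[:,:,::-1])"
```

```text
time: 10.12
tcp_pos: [0.6206, -0.0453, 0.2057]
tcp_rot: [-0.696, 0.716, 0.043, -0.036]
wrist_force: [0.1, -0.2, 1.3]
opening: 0.0171
t 10.12 tcp [ 0.6206 -0.0453  0.2057] rows xyz [-4.44  0.24 -3.16] yaw 0.112 rollunits -0.04 down [ 0.012 -0.028 -1.   ] F [ 0.08 -0.22  1.27] q [ 0.2   0.4   0.23  0.03 -1.4  -1.66] op 0.0171
```

```bash
python3 -m pendant '[-0.9,0,-0.6,0,0.2,-0.9,0,-0.6,0,0.2,-0.9,0,-0.6,0,0.2,-0.9,0,-0.6,0,0.2,-0.8,0,-0.6,0,0.2]';  python3 -c "
from h import *
go(.499,-.1545,.2)
p,d=eyes.capture('wrist');cv2.imwrite('pics/w2.png',p[:,:,::-1])"
```

```text
time: 10.8
tcp_pos: [0.5006, -0.1517, 0.2129]
tcp_rot: [-0.695, 0.716, 0.05, -0.033]
wrist_force: [0.4, 0.4, 0.9]
opening: 0.0513
t 10.8 tcp [ 0.5006 -0.1517  0.2129] rows xyz [-0.07  0.43 -0.07] yaw 0.116 rollunits 0.01 down [ 0.026 -0.028 -0.999] F [0.41 0.36 0.91] q [ 0.03  0.18 -0.04  0.03 -1.32 -1.49] op 0.0513
```

View pics/w2.png

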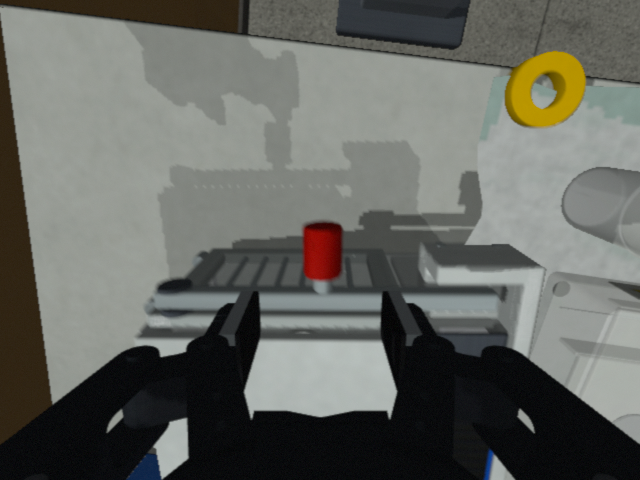

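```bash
python3 - <<'E'
from h import *
c=eyes.calibration('wrist');print(proj(c,[[.499,-.1545,.144],[.499,-.1545,.156],[.515,-.1525,.144],[.483,-.156,.144]]).round(1))
im=cv2.imread('pics/w2.png');h=cv2.cvtColor(im,cv2.COLOR_BGR2HSV);m=((h[...,0]<8)|(h[...,0]>172))&(h[...,1]>150)&(h[...,2]>70)
mm,ce,s=big(m);print(ce,s,ray(c,*ce,.150))
print(tri(eyes.calibration('top'),(385.5,265.5),c,ce))
go(.499,-.1545,.122)
E
```

```text
[[321.5 254.5]
 [320.9 261.4]
 [321.7 278.8]
 [322.  229.2]]
[321.11261261 253.19481982] [ 303  227   38   53 1776] [ 0.49607522 -0.15486497  0.15      ]
[ 0.49903588 -0.15550161  0.14280508]
t 10.85 tcp [ 0.4984 -0.1534  0.2134] rows xyz [-0.05  3.04  0.06] yaw 0.115 rollunits -0.01 down [ 0.025 -0.029 -0.999] F [-4.99 -1.4  -1.85] q [ 0.02  0.18 -0.04  0.03 -1.32 -1.49] op 0.0511
```

```bash
python3 -m pendant '[0,0.8,0,0,0.2,-0.02,0.8,0.02,0,0.2,-0.02,0.8,0.02,0,0.2]'; python3 -c "
from h import *
go(.499,-.155,.122)"
```

```text
time: 11.22
tcp_pos: [0.5004, -0.1557, 0.1429]
tcp_rot: [-0.695, 0.717, 0.051, -0.029]
wrist_force: [0.2, 0.0, 0.2]
opening: 0.0513
t 11.22 tcp [ 0.5004 -0.1557  0.1429] rows xyz [-0.07  0.69  0.05] yaw 0.113 rollunits -0.03 down [ 0.034 -0.029 -0.999] F [0.16 0.01 0.16] q [ 0.02  0.22 -0.18  0.03 -1.14 -1.49] op 0.0513
```

```bash
python3 -m pendant '[-0.05,0.45,0.03,0,0.2,-0.03,0.25,0.02,0,0.2,0,0,0,0,-1,0,0,0,0,-1,0,0,0,0,-1,0,0,0,0,-1]' 30; python3 -c "
from h import *
go(.499,-.155,.122)
for n in('side','wrist'):
  p,d=eyes.capture(n);cv2.imwrite('pics/%s3.png'%n,p[:,:,::-1])"
```

```text
time: 11.98
tcp_pos: [0.4982, -0.1527, 0.1214]
tcp_rot: [-0.696, 0.716, 0.051, -0.029]
wrist_force: [-0.3, -1.7, -4.4]
opening: 0.0233
t 11.97 tcp [ 0.4982 -0.1527  0.1214] rows xyz [ 0.02 -0.02 -0.08] yaw 0.114 rollunits -0.02 down [ 0.033 -0.026 -0.999] F [-0.28 -1.67 -4.35] q [ 0.02  0.23 -0.22  0.03 -1.08 -1.49] op 0.0233
```

View pics/wrist3.png

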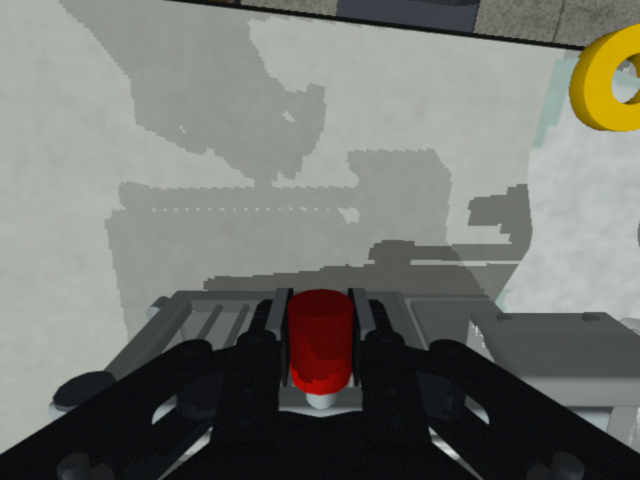

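Knob gripped between the pads (wrist view, (320,340); opening 23.3 mm). Lifting.

```bash
python3 -m pendant '[0,-0.25,-0.02,0,-1,0,-0.3,-0.02,0,-1,0,-0.3,-0.03,0,-1,0,-0.2,-0.03,0,-1]' 40; python3 -c "
from h import *
go(.499,-.155,.147)
p,d=eyes.capture('side');cv2.imwrite('pics/s4.png',cv2.resize(p[190:340,290:460,::-1],None,fx=4,fy=4))"
```

```text
time: 12.58
tcp_pos: [0.4988, -0.1574, 0.1549]
tcp_rot: [-0.695, 0.717, 0.052, -0.028]
wrist_force: [5.0, -6.0, -9.8]
opening: 0.0231
t 12.57 tcp [ 0.4988 -0.1574  0.1549] rows xyz [0.01 0.26 0.09] yaw 0.113 rollunits -0.03 down [ 0.035 -0.03  -0.999] F [ 4.99 -6.02 -9.76] q [ 0.02  0.21 -0.16  0.03 -1.16 -1.49] op 0.0231
```

View pics/s4.png

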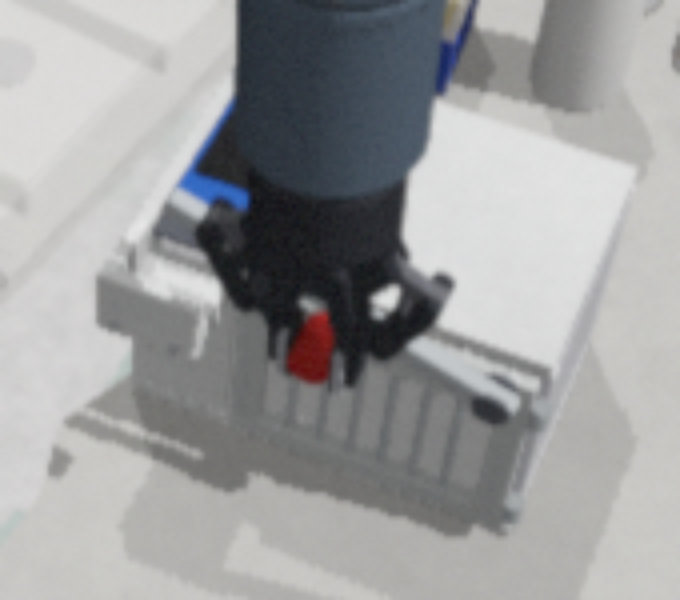

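```bash
cat >> h.py <<'E'
H=np.array([.560,-.262])
def gate():
    o,M=tool();r=o['tcp_pos'][:2]-H
    th=np.arctan2(r[1],r[0])-np.arctan2(.1046,-.0612)
    yaw=np.arctan2(M[1,2],M[0,2])-np.pi/2-.113
    rg=M.T@np.array([*r,0]); print('t',round(o['time'],2),'theta(pos)',round(th%(2*np.pi),3),'theta(yaw)',round(yaw,3),'radius',round(np.hypot(*r),4),'z',round(o['tcp_pos'][2],4),'r in tool xz',rg[[0,2]].round(4),'F',o['wrist_force'].round(1),'tau',o['ft_torque'].round(2),'op',round(o['opening'],4),'down',M[:,1].round(3),'q6',o['q'][5].round(2))
E
python3 -m pendant '[-0.26,-0.02,-0.11,-1,-1,-0.26,-0.02,-0.11,-1,-1,-0.26,-0.02,-0.11,-1,-1,-0.26,-0.02,-0.11,-1,-1]' 40; python3 -c "
from h import *
gate()
p,d=eyes.capture('side');cv2.imwrite('pics/s5.png',cv2.resize(p[190:340,290:460,::-1],None,fx=4,fy=4))"
```

```text
time: 13.12
tcp_pos: [0.4726, -0.1801, 0.1597]
tcp_rot: [-0.678, 0.707, 0.152, -0.129]
wrist_force: [5.3, -4.6, -7.7]
opening: 0.0228
t 13.12 theta(pos) 0.288 theta(yaw) 0.287 radius 0.1198 z 0.1597 r in tool xz [-0.0485  0.1093] F [ 5.3 -4.6 -7.7] tau [-0.93 -1.36  0.02] op 0.0228 down [ 0.039 -0.034 -0.999] q6 -1.15
```

View pics/s5.png

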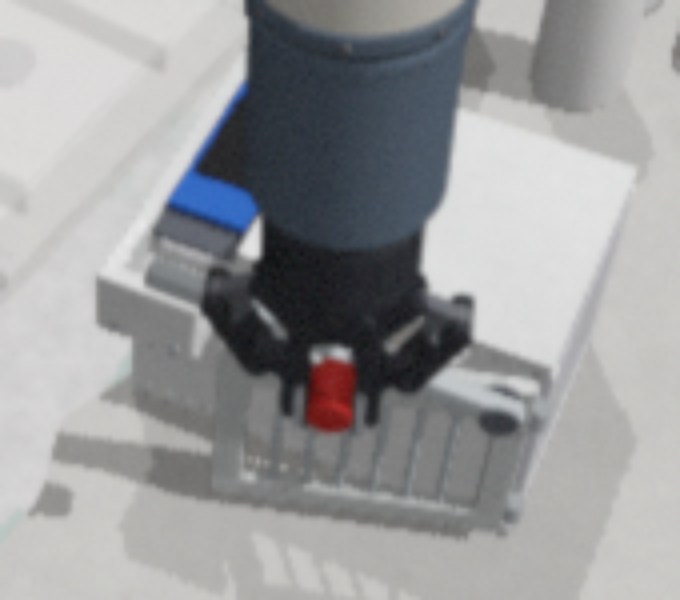

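```bash
python3 -m pendant '[-0.26,0.01,-0.11,-1,-1,-0.26,0.01,-0.11,-1,-1,-0.26,0.01,-0.11,-1,-1,-0.26,0.01,-0.11,-1,-1,-0.26,0.01,-0.11,-1,-1,-0.26,0.01,-0.11,-1,-1]' 40; python3 -c "
from h import *
gate()"
```

```text
time: 13.92
tcp_pos: [0.4459, -0.2244, 0.1596]
tcp_rot: [-0.629, 0.664, 0.296, -0.276]
wrist_force: [6.4, -2.9, -10.6]
opening: 0.0228
t 13.93 theta(pos) 0.723 theta(yaw) 0.719 radius 0.1201 z 0.1596 r in tool xz [-0.049   0.1095] F [  6.4  -2.9 -10.6] tau [-0.32 -1.33 -0.13] op 0.0228 down [ 0.046 -0.033 -0.998] q6 -0.62
```

```bash
python3 -m pendant '[-0.26,0.01,-0.11,-1,-1,-0.26,0.01,-0.11,-1,-1,-0.26,0.01,-0.11,-1,-1,-0.26,0.01,-0.11,-1,-1,-0.26,0.01,-0.11,-1,-1,-0.26,0.01,-0.11,-1,-1]' 40; python3 -c "
from h import *
gate()"
```

```text
time: 14.68
tcp_pos: [0.4402, -0.2748, 0.1602]
tcp_rot: [-0.552, 0.59, 0.425, -0.408]
wrist_force: [3.1, 0.0, -4.4]
opening: 0.0227
t 14.68 theta(pos) 1.148 theta(yaw) 1.147 radius 0.1205 z 0.1602 r in tool xz [-0.0489  0.1099] F [ 3.1  0.  -4.4] tau [ 0.35 -0.93 -0.06] op 0.0227 down [ 0.052 -0.029 -0.998] q6 -0.07
```

```bash
python3 -m pendant '[-0.26,0.01,-0.11,-1,-1,-0.26,0.01,-0.11,-1,-1,-0.26,0.01,-0.11,-1,-1,-0.26,0.01,-0.11,-1,-1,-0.26,0.01,-0.11,-1,-1,-0.26,0.01,-0.11,-1,-1]' 40; python3 -c "
from h import *
gate()"
```

```text
time: 15.42
tcp_pos: [0.4563, -0.3231, 0.1628]
tcp_rot: [-0.449, 0.491, 0.535, -0.521]
wrist_force: [4.9, 0.3, -6.1]
opening: 0.0227
t 15.43 theta(pos) 1.574 theta(yaw) -4.707 radius 0.1203 z 0.1628 r in tool xz [-0.0486  0.11  ] F [ 4.9  0.3 -6.1] tau [ 0.5 -0.7 -0.2] op 0.0227 down [ 0.058 -0.025 -0.998] q6 0.45
```

```bash
python3 -m pendant '[0,0.27,0.1,0,-1,0,0.27,0.09,0,-1,0,0.27,0.07,0,-1,0,0.25,0.05,0,-1,0,0.1,0.02,0,-1]' 30; python3 -c "
from h import *
gate();go(0,0,.122)
p,d=eyes.capture('side');cv2.imwrite('pics/s6.png',cv2.resize(p[190:360,270:460,::-1],None,fx=3.5,fy=3.5))"
```

```text
time: 16.05
tcp_pos: [0.4509, -0.3265, 0.131]
tcp_rot: [-0.445, 0.495, 0.536, -0.519]
wrist_force: [1.9, 1.0, 2.4]
opening: 0.0229
t 16.05 theta(pos) 1.576 theta(yaw) -4.709 radius 0.1267 z 0.131 r in tool xz [-0.0517  0.1156] F [1.9 1.  2.4] tau [ 0.56 -0.77  0.06] op 0.0229 down [ 0.068 -0.03  -0.997] q6 0.46
t 16.05 tcp [ 0.4509 -0.3265  0.131 ] rows xyz [12.53 -1.04 13.66] yaw -4.596 rollunits 22.52 down [ 0.068 -0.03  -0.997] F [1.92 0.96 2.37] q [-0.34  0.27 -0.14  0.01 -1.09  0.46] op 0.0229
```

View pics/s6.png

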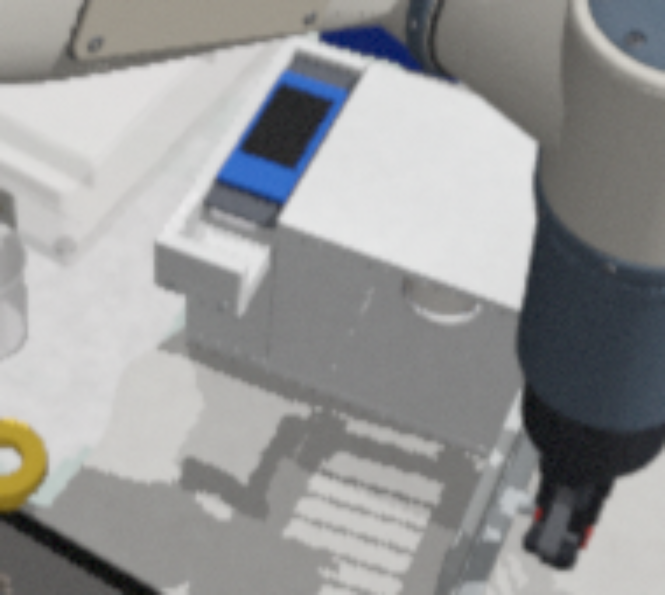

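```bash
python3 -m pendant '[0,0.2,0.03,0,-1,0,0.15,0.02,0,-1]'; python3 -m pendant '[0,0.05,0,0,-1]'; python3 -c "
from h import *
gate()"
```

```text
time: 16.35
tcp_pos: [0.4514, -0.328, 0.1217]
tcp_rot: [-0.443, 0.496, 0.536, -0.52]
wrist_force: [-3.2, 3.1, 20.3]
opening: 0.0228
time: 16.48
tcp_pos: [0.4518, -0.3287, 0.1218]
tcp_rot: [-0.442, 0.496, 0.536, -0.521]
wrist_force: [-1.7, 4.0, 13.8]
opening: 0.0226
t 16.48 theta(pos) 1.594 theta(yaw) -4.705 radius 0.1271 z 0.1218 r in tool xz [-0.0535  0.1151] F [-1.7  4.  13.8] tau [1.4  0.74 0.68] op 0.0226 down [ 0.071 -0.034 -0.997] q6 0.46
```

```bash
python3 -m pendant '[0,-0.02,0,0,0.2,0,0,0,0,0.2,0,0,0,0,0.2,0,0,0,0,0.2]'; python3 -m pendant '[0,-0.3,0,0,0.2,0,-0.5,0,0,0.2,0,-1,0,0,0.2,0,-1,0,0,0.2,0,-1,0,0,0.2]'; python3 -c "
from h import *
gate()
for n in('side','top','wrist'):
  p,d=eyes.capture(n);cv2.imwrite('pics/%s7.png'%n,p[:,:,::-1])"
```

```text
time: 16.98
tcp_pos: [0.4488, -0.3281, 0.1195]
tcp_rot: [-0.445, 0.494, 0.535, -0.522]
wrist_force: [-0.4, 0.1, 0.1]
opening: 0.0508
time: 17.6
tcp_pos: [0.4402, -0.3241, 0.2383]
tcp_rot: [-0.446, 0.493, 0.534, -0.522]
wrist_force: [0.8, 1.0, -0.2]
opening: 0.0514
t 17.6 theta(pos) 1.519 theta(yaw) -4.707 radius 0.1349 z 0.2383 r in tool xz [-0.0477  0.1261] F [ 0.8  1.  -0.2] tau [ 0.08  0.14 -0.02] op 0.0514 down [ 0.061 -0.032 -0.998] q6 0.46
```

View pics/wrist7.png

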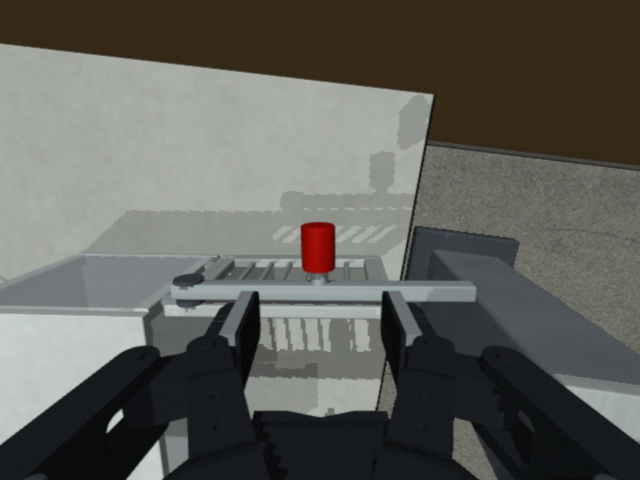

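View pics/side7.png

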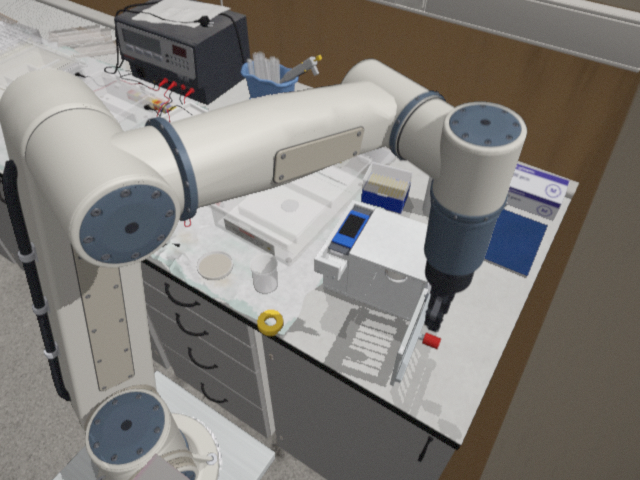

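The wrist view shows the gate square to the front, with the bar parallel to the top rail (row ~292) and the knob at (318,247). I'll check the gate angle, the bar level and the bystanders numerically.

```bash
python3 - <<'E'
from h import *
c=eyes.calibration('wrist');S=eyes.calibration('side');T=eyes.calibration('top')
def red(n,box):
    im=cv2.imread(f'pics/{n}7.png');h=cv2.cvtColor(im,cv2.COLOR_BGR2HSV);m=((h[...,0]<8)|(h[...,0]>172))&(h[...,1]>150)&(h[...,2]>70)
    k=np.zeros_like(m);k[box[1]:box[3],box[0]:box[2]]=1;return big(m&k)[1]
kw=red('wrist',(250,200,400,300));ks=red('side',(400,320,460,360));print(kw,ks,'knob',tri(c,kw,S,ks))
a=ray(c,175,306,.150);b=ray(c,380,307,.150);d=b-a;print('gate rail',a,b,np.linalg.norm(d),'theta',np.arctan2(d[1],d[0])-np.pi/2-.1135+2*np.pi)
dw=eyes.capture('wrist')[1]
for u in(215,280,360,440,465):print('bar z',dep(c,u,290,dw[290,u]).round(4))
for u in(180,280,370):print('rail',dep(c,u,310,dw[310,u]).round(4))
a0=cv2.imread('pics/top0.png');b0=cv2.imread('pics/top7.png')
for n in('top0','top7'):
    im=cv2.imread(f'pics/{n}.png');h=cv2.cvtColor(im,cv2.COLOR_BGR2HSV);print('tape',big((h[...,0]>20)&(h[...,0]<32)&(h[...,1]>150)&(h[...,2]>100))[1])
gate()
E
```

```text
[317.50766284 247.07471264] [431.09433962 340.29559748] knob [ 0.44925585 -0.32603448  0.14618609]
gate rail [ 0.54491393 -0.27024172  0.15      ] [ 0.40161446 -0.29045934  0.15      ] 0.14471865830970912 theta 1.597457703235019
bar z [ 0.5174 -0.2855  0.1477]
bar z [ 0.4715 -0.2924  0.1486]
bar z [ 0.4169 -0.3006  0.1495]
bar z [ 0.3639 -0.3083  0.1496]
bar z [ 0.3473 -0.3102  0.1486]
rail [ 0.5417 -0.2671  0.1488]
rail [ 0.4702 -0.2771  0.1479]
rail [ 0.4078 -0.2864  0.1481]
tape [301.58567775 320.66496164]
tape [301.28930818 320.56289308]
t 17.8 theta(pos) 1.521 theta(yaw) -4.707 radius 0.1345 z 0.2373 r in tool xz [-0.0477  0.1257] F [ 0.2  1.2 -0.3] tau [ 0.12  0.2  -0.02] op 0.0513 down [ 0.062 -0.032 -0.998] q6 0.46
```

View pics/top7.png

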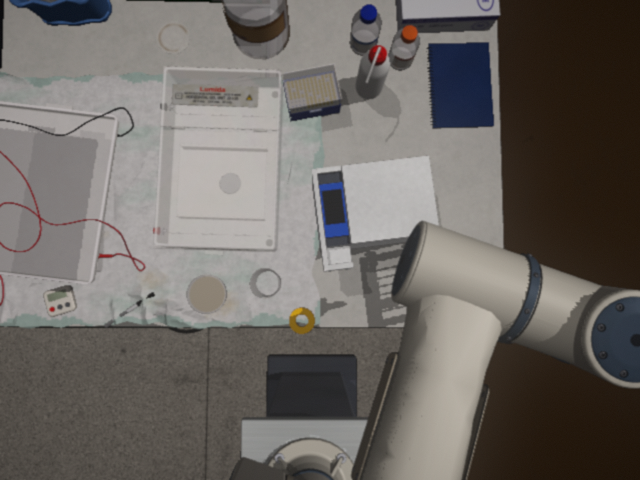

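```bash
python3 -m pendant '[0,-0.3,0,0,0.2,0,0,0,0,0.2]'; python3 -c "
from station import sign_off
print(sign_off())"
```

```text
time: 18.05
tcp_pos: [0.4395, -0.3235, 0.2461]
tcp_rot: [-0.446, 0.493, 0.534, -0.522]
wrist_force: [0.2, -0.4, -0.5]
opening: 0.0509
the job is handed in; nothing more can be done
None
```

The cabinet is open and the job is handed in, at 18.05 s of the 64 s allowed; the hand-in gives no verdict.

**What I did:** I pressed the blue cover with about 7–11 N and slid it back until it hit its stop. I then gripped the red knob, lifted the bar about 0.36 rad out of the catch and swung the gate open with it. Finally I lowered the bar to its level stop, let go and moved the gripper about 80 mm clear above the knob.

**Last checks:**

| What | Result | Needed |
|---|---|---|
| Gate angle | about 1.60 rad from the top rail; 1.57–1.59 rad from the gripper position while it still held the knob | at least 1.40 rad |
| Latch bar | level to within about 0.01 rad by depth readings | under 0.04 rad |
| Cover travel | about 55 mm by the picture just after the slide; still back in the last top view | at least 40 mm |
| Tape | moved less than 1 pixel in the top view | within 20 mm |
| Beaker, petri dish | look unmoved in the top view; not measured | within 20 mm |
| Wrist force | about 0 N at hand-in | touching nothing |

- **Small disagreement:** the knob came out 146 mm high, where 144 mm was expected. That is within the camera calibration error of about 2 mm.
- **Not measured:** I did not measure the bottle's position. The arm never entered the cabinet.

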